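Lock the winged T-toggle into the slider carriage

ROBOT

A 6-joint arm with a two-finger parallel gripper is mounted at the origin on the work surface. World frame = base frame: x ahead of the robot, y to its left, z up, the work surface at z = 0. Lengths are in mm, angles in degrees, forces in N, time in s.
With the tool pointing down it reaches from about 275 to 1000 mm from the base axis. Payload 8.4 kg.
Tool frame: the origin (TCP) lies between the finger pads; the fingertips stand 17 mm ahead of it and the grasp point (between the pads) lies 2 mm behind it (manip.nose_length is the z of the fingertips in the tool frame, in mm); z points along the fingers, y is the line along which they close (so a half turn about z gives the same grasp; the last joint's range is limited). The gripper opens to 85 mm and grips with 20 to 120 N. Pads are 22 mm wide; open, the fingers measure 114 mm over their backs; the gripper's body (76 mm by 85 mm) begins 54 mm behind the grasp point. The pads swing forward as they close: fully open they stand 13 mm farther back than shut.
Start: joints at [68.617, 20.225, 93.587, -0, 66.188, -0.138], TCP at [226.474, 582.527, 248.281] pointing down, gripper open.
Joint ranges: [-150.9, 150.9], [-52.94, 120.26], [3.33, 152.33], [-74.26, 254.26], [0, 154.13], [-172.89, 172.89]. Speed limits (degrees/s): [127.2, 127.2, 159.86, 180, 180, 180].

INTERFACE

Orientations are given as [roll, pitch, yaw] about the fixed x, y, z axes, in that order (R = Rz(yaw) Ry(pitch) Rx(roll)).
In Python, from bench import manip gives the robot as it stands.
- The arm moves only by the tool drive_tool, never from a script. Its argument "motion" is a list that holds one entry, the list of rows, each a list of 6 numbers: the shift along the tool's x, y, z scaled (see below), then the turn, a rotation vector about the tool's x, y, z scaled (see below). In form: [[[x, y, z, rx, ry, rz], ...]]. A call has 1 to 12 rows; each row is the pose to reach, as a shift and turn from the pose commanded when the call began, along the tool's axes at that moment, turning the shorter way round; what a row does not reach only later rows make up. The controller multiplies each number of a shift by 1000 mm and each number of a turn by pi rad. A row lasts 1/10 s, in which the tool goes at most 50 mm and 8.59 degrees, less where a joint would pass 70% of its speed; a pose out of reach is approached as far as the arm can. A call with a number of a shift or a turn outside -1 to 1 is refused whole. A call with a gripper value outside its range is refused whole. "jaw" is the opening, from 0 (shut) to 1 (fully open), set as the call begins (left out, the last holds). The fingers move at their own pace and stop on an object; "force" is the grip in N (left out, the last holds). Time passes only in rows, so rows that repeat a pose let the fingers close. It gives the time, the measured TCP pose, the force, the opening and the grip force at its end, in the units of the state.
- manip.observe(): the state, without advancing time (a new reading comes with each control period).
- manip.get_image(name): name is "side" or "top"; returns a dict with "img" (400x640x3 uint8, blue, green, red), "mtx" (3x3 intrinsics, pixels), "rvec" (rotation vector, rad) and "tvec" (3), from world to camera coordinates, as OpenCV has them. Camera axes: x right, y down, z forward; pixel columns grow to the right and rows downward; lengths in mm; the calibration is good to about 2 mm. A picture is of the moment at which its call begins. There is no depth.
- manip.hand_in(): hands the job in; it is judged then, once.
Trained networks look in the newest picture that a camera, given by its name, has taken for a name from the list of things; names that differ only in an ending like _2 or _b are one class to them, and where a whole thing is asked for, a point or a joint stands for the part that bears it (a point fixed in the world has none). Each returns a list of dicts, best first, with "score" (0 to 1); they miss things now and then, are a little off and sometimes report something else, mostly with a low value. They report only what shows in the picture. A call takes as long as a camera call.
- manip.look_for(camera, thing): "point" ([column, row] in pixels, amid what is visible of it).
- manip.outline_of(camera, thing): "mask" (400x640 bool, what is visible of it) and "point" ([column, row] in pixels, amid what is visible of it).
- manip.landmark_of(camera, thing): "point" ([column, row] in pixels: a listed point, or the origin of a listed thing).
The state is a dict: "time": time; "q": joint angles; "qd": joint speeds; "tau": joint torques, N m; "tcp_pos": TCP position; "eef_rot": TCP orientation; "force": force on the tool from outside, world axes, zero at the start; "ft_torque": the same for the moment, N m; "finger_gap": finger opening in mm; "grip_force": force on a finger pad.
Only numpy, scipy, OpenCV 4.12 (cv2) and the standard library are available. Lean on these libraries where they do the work, as an engineer would, in place of code of your own. Each camera call takes 0.05 s, during which the arm holds its last target. There are 200 camera calls.

TASK

Take the winged T-toggle out of the wooden rack, pass its crossbar down through the slot in the top of the slider rail's carriage, press it down against the spring pad inside, turn it a quarter turn and let it rise so that the bar is seated across the slot under the plate and holds; then let go. Feel for the slot gently: never press on the carriage or rail with more than about 40 N. Leave the knob stud in the rack and the small steel foot beside the rail where they are.

Things in the scene. Friction and masses are not known exactly. Their poses are not given: they have to be found in the camera images.
- toggle_grip (a point): the winged T-toggle (70 to 120 g), centre of its black grip wing: 36 mm long (x), 12 thick (y), 30 high. Below it an 8 mm steel shaft and at the foot a steel crossbar 30 mm long (x, parallel to the wing), 8 wide, 6 high. This point is 49 mm above the bar's underside; 64 mm tall in all; z points from bar to wing. It starts upright, standing loosely in one of the rack's pockets
- toggle_bar (a point): centre of the toggle's crossbar, 46 mm below toggle_grip, same axes. Ribs under the carriage's plate let the bar turn (either way) only while its top is over 8 mm below the top face (this point over 11 mm below). Turned 90 degrees and let rise, it seats in a 14 mm wide cross channel between the ribs, its top against the plate's underside (this point 8 mm below the top face)
- rack: fixed plywood rack 150 (x) x 60 (y) x 20 mm high with two pockets 40 x 14 mm, 12 mm deep, long side along x, centred 42 mm either side of the middle along x; one holds the toggle, the other the knob stud. Origin: centre of its underside on the table
- rail: fixed aluminium slider rail 300 mm long (its x), 60 mm wide, top 22 mm above the table, feet 90 mm wide, low end stops; origin at the centre of its underside. It carries the carriage, clamped fast: a grey box 100 mm along x, 56 mm wide, with a 5 mm steel top plate. In the plate's middle, on the rail's middle line, is one slot 36 mm long (along x) and 12 mm wide
- rail_mark (a point): point on the rail's middle line at half its length, at the height of the carriage's top face (58 mm above the table); x along the rail, z up. The carriage and its slot are centred ANYWHERE from 14 mm before to 14 mm beyond this point along x: that place is not measured, look or feel for it
- stud: knob stud: plain 12 mm round steel pin 34 mm long under a 30 mm round black knob 22 mm high (56 mm tall in all), standing in the other pocket of the rack; not to be used. Origin: centre of its underside
- foot: small turned steel foot, 44 mm across, 24 mm high, standing about 85 mm beside the rail's middle line; leave alone. Origin: centre of its underside
- toggle: the whole toggle again, its origin at the centre of the bar's underside, axes as toggle_grip
- pad (a joint): how far the flat spring pad inside the carriage is pressed down (m): 0 = up, its face 8 mm below the carriage's top face; at most 0.013. It takes 4 N to start and 0.5 N more per mm. It pushes the toggle's bar upwards, damped (60 N per m/s)

How it is judged:
By the outcome, as a careful person would: the job done as asked, in the order asked, and still so for the second after the job is handed in, with the robot touching nothing.
It also fails if it takes over 67 s, if anything falls off the work surface, if the arm or the gripper's body presses on something with over 40 N, if the wrist force passes 120 N, or if a joint passes its speed limit or range.

## Working session

There is one attempt and no reset: what is moved stays moved. The work goes in short steps, Python scripts to look and compute and a tool call to move; the robot and the scene stay as the last step left them, time stands still between calls to the robot, and variables do not carry over. Pictures are saved under pics/ and viewed, at most 10 in all, crops included, and the job is handed in when it is done.

Besides the shell and the picture viewer there is one more tool, called after "Emit:" by a JSON object that holds its "api" and its "payload". drive_tool: Moves the arm, as the interface text tells. Its arguments: {"type":"object","properties":{"motion":{"type":"array"},"jaw":{"type":"number"},"force":{"type":"number"}},"required":["motion"]}

```bash
mkdir -p pics; ls; cat > h.py <<'E'
import numpy as np, cv2
from bench import manip
def cam(n):
    d=manip.get_image(n); return d
def ray(d,p):
    R=cv2.Rodrigues(np.array(d['rvec'],float))[0]; t=np.array(d['tvec'],float).ravel()
    v=R.T@np.linalg.inv(d['mtx'])@np.array([p[0],p[1],1.]); c=-R.T@t
    return c,v/np.linalg.norm(v)
def onz(d,p,z):
    c,v=ray(d,p); return c+v*(z-c[2])/v[2]
def tri(d1,p1,d2,p2):
    c1,v1=ray(d1,p1);c2,v2=ray(d2,p2)
    A=np.c_[v1,-v2]; s=np.linalg.lstsq(A,c2-c1,rcond=None)[0]
    a=c1+s[0]*v1;b=c2+s[1]*v2
    return (a+b)/2,np.linalg.norm(a-b)
def proj(d,X):
    return cv2.projectPoints(np.array(X,float).reshape(-1,3),np.array(d['rvec'],float),np.array(d['tvec'],float),d['mtx'],None)[0].reshape(-1,2)
E
python3 - <<'E'
from h import *
np.set_printoptions(precision=1,suppress=True)
D={n:cam(n) for n in('side','top')}
for n in D: cv2.imwrite(f'pics/{n}0.png',D[n]['img'])
L={}
for th in ['toggle_grip','toggle_bar','toggle','rack','rail','rail_mark','stud','foot']:
    for n in D:
        r=manip.landmark_of(n,th); L[th,n]=r
        print(th,n,[(np.array(x['point']),round(x['score'],2)) for x in r[:3]])
    if L[th,'side'] and L[th,'top']:
        print('   ',*tri(D['side'],L[th,'side'][0]['point'],D['top'],L[th,'top'][0]['point']))
s=manip.observe();print({k:s[k] for k in('time','tcp_pos','eef_rot','force','finger_gap')},manip.nose_length)
E
```

```text
pics
toggle_grip side [(array([261. , 276.9]), 0.7)]
toggle_grip top [(array([247. , 152.9]), 0.42)]
    [589.7 206.1  61. ] 5.912397370933101
toggle_bar side [(array([259.4, 299. ]), 0.72)]
toggle_bar top []
toggle side [(array([263.5, 301.6]), 0.58)]
toggle top [(array([252.2, 153.4]), 0.58), (array([254.4, 152.8]), 0.17)]
    [594.7 201.2   7.1] 1.5927014882975066
rack side [(array([294.8, 308.1]), 0.84), (array([347.5, 167.3]), 0.52)]
rack top [(array([246.8, 173.1]), 0.86)]
    [549.7 210.7   9. ] 5.639393533799604
rail side [(array([348.8, 168.4]), 0.84)]
rail top [(array([429. , 208.7]), 0.73)]
    [ 489.2 -179.4    1.1] 1.215661607878862
rail_mark side [(array([353.5, 141.7]), 0.56)]
rail_mark top [(array([433.9, 207.5]), 0.96)]
    [ 484.4 -172.8   67.4] 4.021144719517429
stud side [(array([322.6, 304.3]), 0.59)]
stud top [(array([249.5, 192.9]), 0.75), (array([391.5, 225.4]), 0.22)]
    [509.2 203.1  12.4] 2.2860426334678188
foot side [(array([361.2, 190.9]), 0.72)]
foot top [(array([392.7, 223.8]), 0.77)]
    [ 458.2 -102.4    0.1] 7.928560414094632
{'time': 0.9, 'tcp_pos': array([226.5, 582.5, 248.3]), 'eef_rot': array([-180. ,   -0. ,  158.8]), 'force': array([-0.4, -0.4,  0.4]), 'finger_gap': 85.59797334879352} 17.0
```

View pics/side0.png

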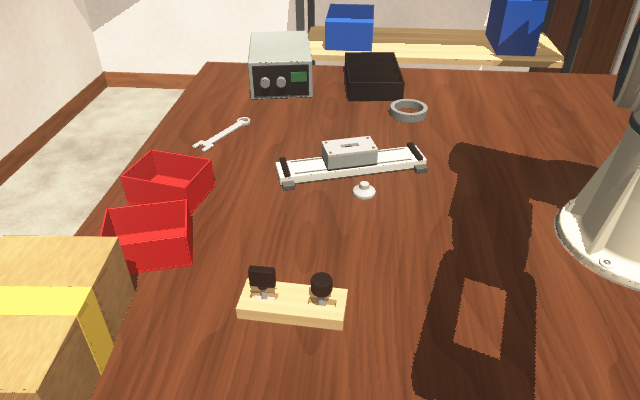

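View pics/top0.png

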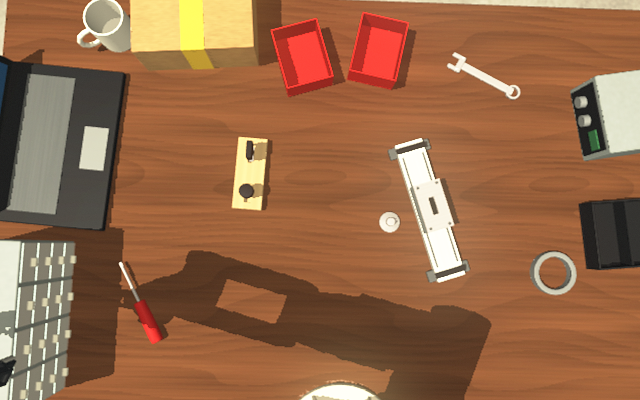

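Side view: the toggle stands at about (261,280), the stud at (321,285), the carriage slot at (350,146) and the foot at (364,190). In the top view the toggle is at (250,150), the stud at (247,190) and the slot at (433,205). I'll refine these next.

```bash
python3 - <<'E'
from h import *
np.set_printoptions(precision=1,suppress=True)
D={n:cam(n) for n in('side','top')}
for n in D: print(n,'cam at',ray(D[n],(320,200))[0])
d=D['top']
# outlines
for th,z in [('rack',20),('rail',22),('toggle',64),('stud',56)]:
    r=manip.outline_of('top',th)
    if not r: print(th,'none');continue
    m=r[0]['mask'].astype(np.uint8); c=max(cv2.findContours(m,0,1)[0],key=cv2.contourArea).reshape(-1,2)
    P=np.array([onz(d,p,z)[:2] for p in c]).astype(np.float32)
    print(th,r[0]['score'],'px',m.sum(),cv2.minAreaRect(P))
# slot darkness
g=d['img'].astype(float).mean(2)
ys,xs=np.mgrid[192:219,420:447]; sub=g[192:219,420:447]
def crop(n,x0,y0,w,h,k):
    return cv2.resize(D[n]['img'][y0:y0+h,x0:x0+w],None,fx=k,fy=k,interpolation=cv2.INTER_NEAREST)
a=crop('top',380,130,100,160,3); b=crop('top',225,130,60,90,5); c=crop('side',310,125,90,60,5)
H=600;W=800;o=np.zeros((H,W,3),np.uint8)
o[:480,:300]=a; o[:450,300:600]=b
cv2.imwrite('pics/crop1.png',o); 
o=np.zeros((600,800,3),np.uint8); o[:300,:450]=c; o[300:600,:480]=crop('side',225,255,160,100,3)[:300]
o[:300,450:750]=crop('top',418,190,30,30,10); cv2.imwrite('pics/crop2.png',o)
E
```

```text
side cam at [462.6 697.4 552.6]
top cam at [ 409.7   84.8 1066.7]
rack 0.57 px 1859 ((553.1633911132812, 202.93362426757812), (63.68795394897461, 153.44741821289062), 87.54427337646484)
rail 0.86 px 4788 ((486.6331787109375, -173.0199737548828), (299.2440185546875, 92.21035766601562), 18.431520462036133)
toggle 0.7 px 158 ((593.3270874023438, 200.7113494873047), (38.88746643066406, 18.114551544189453), 2.190289258956909)
stud 0.71 px 171 ((513.8680419921875, 205.48280334472656), (28.414337158203125, 28.257492065429688), 1.6610004901885986)
```

View pics/crop1.png

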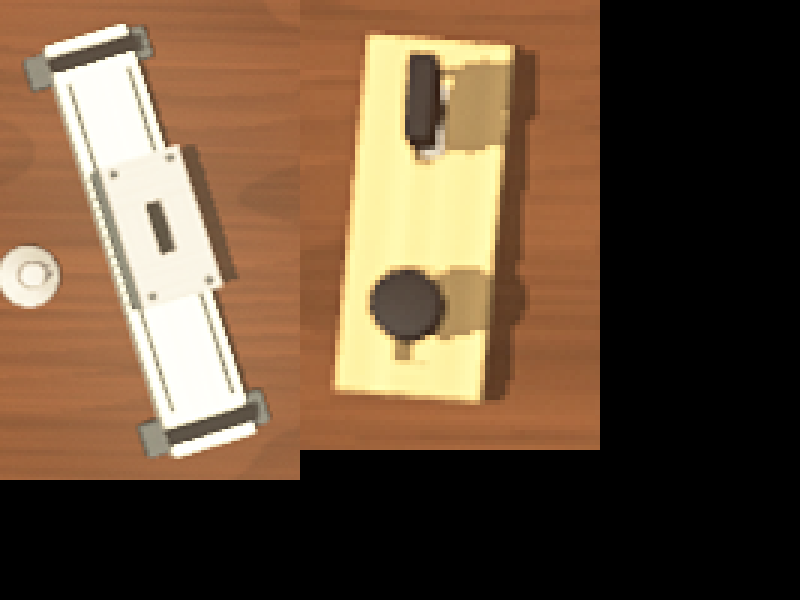

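View pics/crop2.png

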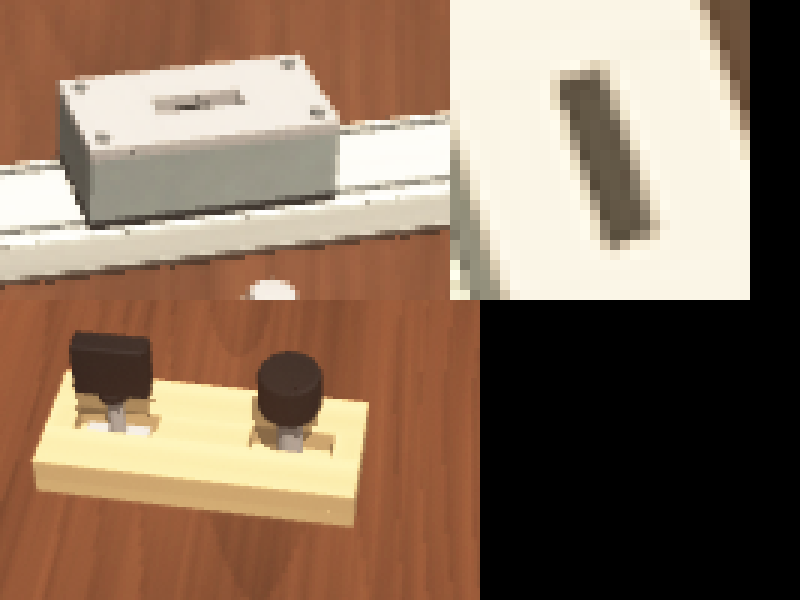

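The crops show the wing at about (249,150) in the top image, parallel to the rack. The slot is clear and centred near (433.5,205.7). I'll fit both numerically.

```bash
cat >> h.py <<'E'
from scipy.optimize import minimize
def dark(d,box,th=70):
    x0,y0,x1,y1=box; g=d['img'].max(2); m=np.zeros(g.shape,np.uint8); m[y0:y1,x0:x1]=g[y0:y1,x0:x1]<th; return m
BOX=np.array([[a,b,c] for a in(-18,18) for b in(-6,6) for c in(-15,15)],float)
def T(yaw): a=np.radians(yaw); return np.array([[np.cos(a),-np.sin(a),0],[np.sin(a),np.cos(a),0],[0,0,1]])
def fitbox(views,p0,z,K=4):
    # views: (calib, mask); silhouette fit of the wing box, params x,y,yaw
    up=[cv2.resize(m,None,fx=K,fy=K,interpolation=cv2.INTER_NEAREST) for _,m in views]
    def cost(p):
        s=0
        for (d,m),u in zip(views,up):
            q=proj(d,BOX@T(p[2]).T+[p[0],p[1],z]); q=(q+.5)*K-.5
            r=np.zeros_like(u); cv2.fillConvexPoly(r,np.round(cv2.convexHull(q.astype(np.float32))*16).astype(np.int32),1,shift=4)
            s+=np.sum(r!=u)/u.sum()
        return s
    sx=np.array(p0)+np.array([[0,0,0],[4,0,0],[0,4,0],[0,0,6]])
    r=minimize(cost,p0,method='Nelder-Mead',options=dict(initial_simplex=sx,xatol=.05,fatol=1e-4)); return r.x,r.fun
def slot(d,box):
    x0,y0,x1,y1=box; g=d['img'][y0:y1,x0:x1].astype(float).mean(2)
    hi=np.median(g); lo=np.percentile(g,3); w=np.clip((hi-g)/(hi-lo),0,1); w[w<.15]=0
    Y,X=np.mgrid[y0:y1,x0:x1]; P=np.array([onz(d,(x,y),58)[:2] for x,y in zip(X.ravel(),Y.ravel())]); w=w.ravel()
    c=(P*w[:,None]).sum(0)/w.sum(); C=(P-c).T@((P-c)*w[:,None])/w.sum(); l,V=np.linalg.eigh(C)
    return c,np.degrees(np.arctan2(V[1,1],V[0,1])),np.sqrt(12*l)
E
python3 - <<'E'
from h import *
np.set_printoptions(precision=1,suppress=True)
D={n:cam(n) for n in('side','top')}
vs=(D['side'],dark(D['side'],(245,262,280,293)));vt=(D['top'],dark(D['top'],(240,138,257,165)))
print(vs[1].sum(),vt[1].sum())
for v in ([vs],[vt],[vs,vt]): print('wing',*fitbox(v,[592,202,-2],57))
print('slot',*slot(D['top'],(426,194,442,218)))
print(slot(D['side'],(337,141,362,150)))
# screws (top crop, 3x)
for p in [(114,175),(169,157),(152,296),(208,280)]: print(onz(D['top'],(380+p[0]/3-.33,130+p[1]/3-.33),58)[:2])
r=[np.array(manip.landmark_of('top',t)[0]['point']) for t in('rail_mark','rail')]; print(onz(D['top'],r[0],58),onz(D['top'],r[1],0))
E
```

```text
488 27
wing [592.8 203.    3.8] 0.2461577868852459
wing [591.8 201.3   8.8] 4.532407407407407
wing [592.3 201.3   9.7] 4.784466074681239
slot [ 491.6 -173.5] -161.64801035235533 [10.7 35.1]
(array([ 490.2, -175.8]), np.float64(-161.5150586702676), array([11.9, 35. ]))
[ 525.9 -142. ]
[ 539.2 -179.3]
[ 444.8 -168.2]
[ 456.6 -206.1]
[ 485.5 -166.9   58. ] [ 487.  -181.4    0. ]
```

```bash
python3 - <<'E'
from h import *
np.set_printoptions(precision=1,suppress=True)
D={n:cam(n) for n in('side','top')}
print(D['top']['img'].max(2)[144:160,246:256:2])
for th in (90,110):
    vs=(D['side'],dark(D['side'],(245,262,280,293),min(th,80)));vt=(D['top'],dark(D['top'],(243,138,253,162),th))
    print(vs[1].sum(),vt[1].sum())
    for v in ([vs],[vt],[vs,vt]): print('wing',*fitbox(v,[592,202,-2],57))
E
```

```text
[[204  84  83  52 175]
 [208  84  84  53 239]
 [171  83  85  52 255]
 [149  85  85  50 252]
 [153  84  83  52 228]
 [122  84  82  55 220]
 [102  85  82  59 176]
 [106  85  82  60 150]
 [106  86  81  63 149]
 [ 82  86  81  60 159]
 [ 70  86  80  69 174]
 [ 70  87  80 113 170]
 [ 69  87  80 166 173]
 [123  72  71 178 175]
 [238  60  60 175 172]
 [255  64  89 204 186]]
536 108
wing [592.8 202.4  -1.1] 0.15543376865671643
wing [592.2 202.2   5.8] 0.4085648148148148
wing [592.8 202.1   5.6] 0.5735385572139303
536 112
wing [592.8 202.4  -1.1] 0.15543376865671643
wing [593.5 202.3   5.5] 0.35714285714285715
wing [592.7 202.1   5.4] 0.5222464685501066
```

```bash
cat >> h.py <<'E'
from scipy.spatial.transform import Rotation as Ro
def go(target,yaw):
    s=manip.observe(); R=Ro.from_euler('xyz',s['eef_rot'],degrees=True)
    sh=R.inv().apply(np.array(target)-s['tcp_pos'])/1000
    rv=(R.inv()*Ro.from_euler('xyz',[180,0,yaw],degrees=True)).as_rotvec()/np.pi
    print('t',s['time'],'row',np.round(np.r_[sh,rv],4),'F',np.round(s['force'],1),'tcp',np.round(s['tcp_pos'],1),np.round(s['eef_rot'],2),'gap',round(s['finger_gap'],1),'grip',round(s['grip_force'],1))
E
python3 -c "
from h import *
go([593,202,140],179)"
```

```text
t 1.5 row [-0.4795 -0.2218  0.1083  0.      0.     -0.1125] F [-0.3 -0.6 -1.1] tcp [226.5 582.5 248.3] [180.    -0.   158.75] gap 85.0 grip 0.0
```

Emit:
{"api": "drive_tool", "payload": {"motion": [[[-0.4795, -0.2218, 0.1083, 0, 0, -0.1125], [-0.4795, -0.2218, 0.1083, 0, 0, -0.1125], [-0.4795, -0.2218, 0.1083, 0, 0, -0.1125], [-0.4795, -0.2218, 0.1083, 0, 0, -0.1125], [-0.4795, -0.2218, 0.1083, 0, 0, -0.1125], [-0.4795, -0.2218, 0.1083, 0, 0, -0.1125], [-0.4795, -0.2218, 0.1083, 0, 0, -0.1125], [-0.4795, -0.2218, 0.1083, 0, 0, -0.1125], [-0.4795, -0.2218, 0.1083, 0, 0, -0.1125], [-0.4795, -0.2218, 0.1083, 0, 0, -0.1125], [-0.4795, -0.2218, 0.1083, 0, 0, -0.1125], [-0.4795, -0.2218, 0.1083, 0, 0, -0.1125]]], "jaw": 0.6, "force": 60}}

```text
time: 2.7
tcp_pos: [595.8, 198.2, 138.9]
eef_rot: [-179.9, 0.0, 178.8]
force: [-0.6, 0.8, -0.5]
finger_gap: 50.9
grip_force: 0.0
```

```bash
python3 -c "
from h import *
go([593,202,55],179)"
```

```text
t 2.7 row [ 0.0029  0.0038  0.0839 -0.0003  0.0001 -0.0012] F [-0.6  0.8 -0.5] tcp [595.8 198.2 138.9] [-1.7994e+02  3.0000e-02  1.7879e+02] gap 50.9 grip 0.0
```

Emit:
{"api": "drive_tool", "payload": {"motion": [[[0, 0, 0, 0, 0, 0], [0, 0, 0.03, 0, 0, 0], [0, 0, 0.06, 0, 0, 0], [0, 0, 0.075, 0, 0, 0], [0, 0, 0.085, 0, 0, 0], [0, 0, 0.085, 0, 0, 0], [0, 0, 0.085, 0, 0, 0], [0, 0, 0.085, 0, 0, 0]]]}}

```text
time: 3.5
tcp_pos: [593.8, 202.5, 56.3]
eef_rot: [180.0, 0.1, 179.0]
force: [0.9, 0.3, -0.2]
finger_gap: 51.2
grip_force: 0.0
```

Emit:
{"api": "drive_tool", "payload": {"motion": [[[0, 0, 0, 0, 0, 0], [0, 0, 0, 0, 0, 0], [0, 0, 0, 0, 0, 0], [0, 0, 0, 0, 0, 0], [0, 0, 0, 0, 0, 0], [0, 0, 0, 0, 0, 0], [0, 0, 0, 0, 0, 0], [0, 0, 0, 0, 0, 0]]], "jaw": 0, "force": 60}}

```text
time: 4.3
tcp_pos: [593.3, 202.1, 55.5]
eef_rot: [180.0, 0.0, 179.0]
force: [-0.6, -1.0, 6.2]
finger_gap: 11.2
grip_force: 59.6
```

```bash
python3 -c "
from h import *
go([593,202,105],179)"
```

```text
t 4.3 row [ 0.0003 -0.0001 -0.0495  0.      0.0002  0.    ] F [-0.6 -1.   6.2] tcp [593.3 202.1  55.5] [1.7999e+02 4.0000e-02 1.7900e+02] gap 11.2 grip 59.6
```

Emit:
{"api": "drive_tool", "payload": {"motion": [[[0, 0, -0.01, 0, 0, 0], [0, 0, -0.03, 0, 0, 0], [0, 0, -0.06, 0, 0, 0], [0, 0, -0.095, 0, 0, 0], [0, 0, -0.095, 0, 0, 0], [0, 0, -0.095, 0, 0, 0], [0, 0, -0.095, 0, 0, 0]]]}}

```text
time: 5.0
tcp_pos: [592.2, 201.8, 149.2]
eef_rot: [-180.0, -0.1, 179.0]
force: [0.2, 1.0, -1.3]
finger_gap: 11.3
grip_force: 58.8
```

```bash
python3 -c "
from h import *
go([491.6,-173.5,150],198.35)
D={n:cam(n) for n in('side','top')}
for n in D:
  p=proj(D[n],[593,202,152])[0].astype(int); print(n,p)
  x,y=p; cv2.imwrite('pics/lift_'+n+'.png',cv2.resize(D[n]['img'][y-50:y+50,x-50:x+50],None,fx=4,fy=4,interpolation=0))
a=cv2.imread('pics/lift_side.png');b=cv2.imread('pics/lift_top.png');cv2.imwrite('pics/lift.png',np.hstack([a,b]))
"
```

```text
t 5.0 row [ 9.410e-02 -3.770e-01 -5.000e-04 -1.000e-04 -5.000e-04 -1.075e-01] F [ 0.2  1.  -1.3] tcp [592.2 201.8 149.2] [-1.7997e+02 -9.0000e-02  1.7900e+02] gap 11.3 grip 58.8
side [256 223]
top [243 140]
```

View pics/lift.png

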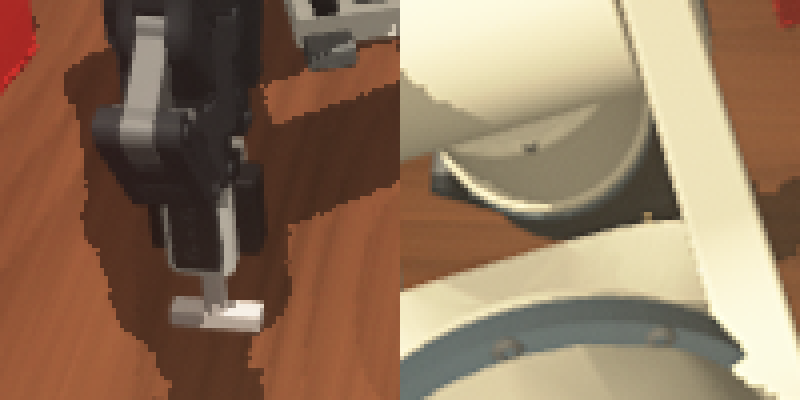

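The toggle is held upright in the side view, with the bar spanning about (248.5–272, 251). The arm hides it in the top view. I'll measure the bar's offset in the grip from the side camera.

```bash
cat >> h.py <<'E'
BAR=np.array([[a,b,c] for a in(-15,15) for b in(-4,4) for c in(-3,3)],float)
def sil(d,c,yaw):
    q=proj(d,BAR@T(yaw).T+np.array(c)); return q.min(0),q.max(0)
E
python3 -c "
from h import *
np.set_printoptions(precision=1,suppress=True)
d=cam('side'); s=manip.observe(); print(s['tcp_pos'],s['eef_rot'])
print(sil(d,[593,202,106],-1),sil(d,[598,202,106],-1),sil(d,[593,202,109],-1))
print('bar',[(x['point'],x['score']) for x in manip.landmark_of('side','toggle_bar')],proj(d,[593,202,106]))
x0,y0,x1,y1=240,238,282,266
im=d['img'][y0:y1,x0:x1].astype(int); 
sat=im.max(2)-im.min(2); m=(sat<30)&(im.max(2)>90)
for r in range(8,22): print(y0+r,''.join('#' if v else '.' for v in m[r]))
"
```

```text
[592.3 201.8 148.7] [-180.    -0.1  179. ]
(array([247. , 245.9]), array([270.8, 255. ])) (array([243.3, 245.7]), array([267.1, 254.7])) (array([246.8, 244.2]), array([270.7, 253.2]))
bar [([258.6, 248.9], 0.92)] [[259.  250.4]]
246 .................######...................
247 .................######...................
248 ..........#############...................
249 ..........##############.######...........
250 .........#######################..........
251 .........###########...########...........
252 .........#########.#.......#####..........
253 .........########..............#..........
254 ...........#####..........................
255 ..........................................
256 ..........................................
257 ..........................................
258 ..........................................
259 ..........................................
```

Emit:
{"api": "drive_tool", "payload": {"motion": [[[0.02, -0.03, 0.0, 0, 0, -0.01], [0.03, -0.07, 0.0, 0, 0, -0.03], [0.04, -0.12, 0.0, 0, 0, -0.05], [0.05, -0.17, 0.0, 0, 0, -0.07], [0.06, -0.22, 0.0, 0, 0, -0.09], [0.07, -0.27, 0.0, 0, 0, -0.1], [0.08, -0.32, 0.0, 0, 0, -0.1075], [0.09, -0.35, 0.01, 0, 0, -0.1075], [0.0948, -0.37, 0.02, 0, 0, -0.1075], [0.0948, -0.3772, 0.025, 0, 0, -0.1075], [0.0948, -0.3772, 0.025, 0, 0, -0.1075], [0.0948, -0.3772, 0.025, 0, 0, -0.1075]]]}}

```text
time: 6.4
tcp_pos: [492.0, -172.7, 124.9]
eef_rot: [180.0, -0.0, -161.6]
force: [0.5, -0.2, -0.8]
finger_gap: 11.3
grip_force: 58.7
```

Emit:
{"api": "drive_tool", "payload": {"motion": [[[0, 0, 0, 0, 0, 0], [0, 0, 0.005, 0, 0, 0], [0, 0, 0.01, 0, 0, 0], [0, 0, 0.01, 0, 0, 0], [0, 0, 0.01, 0, 0, 0]]]}}

```text
time: 6.9
tcp_pos: [491.6, -173.2, 114.8]
eef_rot: [180.0, -0.0, -161.6]
force: [-1.2, 0.4, -1.3]
finger_gap: 11.1
grip_force: 58.7
```

```bash
python3 -c "
from h import *
np.set_printoptions(precision=1,suppress=True)
go([491.6,-173.5,115],198.35)
D={n:cam(n) for n in('side','top')}
o=[]
for n in D:
  p=proj(D[n],[491.6,-173.5,71])[0]; print(n,p); x,y=p.astype(int)
  o.append(cv2.resize(D[n]['img'][y-30:y+30,x-40:x+40],None,fx=5,fy=5,interpolation=0))
cv2.imwrite('pics/above.png',np.hstack(o))
d=D['side']; print(sil(d,[491.6,-173.5,71],18.35)); print(proj(d,T(18.35)@np.array([[18,6,0],[18,-6,0],[-18,6,0],[-18,-6,0.]]).T.T.T if 0 else (np.array([[18,6,0],[18,-6,0],[-18,6,0],[-18,-6,0.]])@T(18.35).T+[491.6,-173.5,58])))
print([(x['point'],x['score']) for x in manip.landmark_of('side','toggle_bar')])
"
```

```text
t 6.9 row [ 0. -0. -0.  0. -0.  0.] F [-1.2  0.4 -1.3] tcp [ 491.6 -173.2  114.8] [ 180.    -0.  -161.6] gap 11.1 grip 58.7
side [348.9 139.6]
top [434.7 204.8]
(array([340.9, 136.4]), array([356.9, 142.8]))
[[340.6 147.9]
 [339.  145. ]
 [358.3 145.9]
 [356.6 142.9]]
[([347.8, 139.7], 0.67)]
```

View pics/above.png

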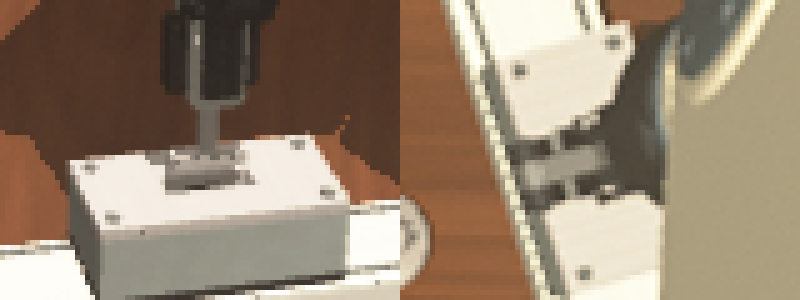

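The bar sits above the slot in the side view: its span of about 341–357 px matches the projected 340.9–356.9. I'll go down gently and watch the force.

Emit:
{"api": "drive_tool", "payload": {"motion": [[[0, 0, 0.004, 0, 0, 0], [0, 0, 0.007, 0, 0, 0], [0, 0, 0.009, 0, 0, 0], [0, 0, 0.0095, 0, 0, 0], [0, 0, 0.01, 0, 0, 0], [0, 0, 0.0105, 0, 0, 0], [0, 0, 0.011, 0, 0, 0], [0, 0, 0.0115, 0, 0, 0], [0, 0, 0.0115, 0, 0, 0]]]}}

```text
time: 7.95
tcp_pos: [491.7, -173.4, 103.5]
eef_rot: [-180.0, 0.0, -161.6]
force: [-0.1, -0.1, -1.3]
finger_gap: 11.0
grip_force: 58.7
```

Emit:
{"api": "drive_tool", "payload": {"motion": [[[0, 0, 0.0005, 0, 0, 0], [0, 0, 0.001, 0, 0, 0], [0, 0, 0.0015, 0, 0, 0], [0, 0, 0.002, 0, 0, 0], [0, 0, 0.0025, 0, 0, 0], [0, 0, 0.003, 0, 0, 0], [0, 0, 0.0035, 0, 0, 0], [0, 0, 0.0035, 0, 0, 0]]]}}

```text
time: 8.75
tcp_pos: [491.6, -173.4, 99.9]
eef_rot: [180.0, -0.0, -161.6]
force: [0.3, -0.5, -0.9]
finger_gap: 11.3
grip_force: 58.7
```

Emit:
{"api": "drive_tool", "payload": {"motion": [[[0, 0, 0.0005, 0, 0, 0], [0, 0, 0.001, 0, 0, 0], [0, 0, 0.0015, 0, 0, 0], [0, 0, 0.002, 0, 0, 0], [0, 0, 0.0025, 0, 0, 0], [0, 0, 0.003, 0, 0, 0], [0, 0, 0.0035, 0, 0, 0], [0, 0, 0.004, 0, 0, 0], [0, 0, 0.0045, 0, 0, 0], [0, 0, 0.005, 0, 0, 0], [0, 0, 0.005, 0, 0, 0]]]}}

```text
time: 9.85
tcp_pos: [491.7, -173.5, 95.0]
eef_rot: [-180.0, 0.0, -161.6]
force: [-1.8, 0.4, 3.7]
finger_gap: 11.1
grip_force: 59.5
```

Emit:
{"api": "drive_tool", "payload": {"motion": [[[0, 0, 0.0007, 0, 0, 0], [0, 0, 0.0014, 0, 0, 0], [0, 0, 0.0021, 0, 0, 0], [0, 0, 0.0028, 0, 0, 0], [0, 0, 0.0035, 0, 0, 0], [0, 0, 0.0042, 0, 0, 0], [0, 0, 0.0049, 0, 0, 0], [0, 0, 0.0056, 0, 0, 0], [0, 0, 0.0063, 0, 0, 0], [0, 0, 0.007, 0, 0, 0], [0, 0, 0.007, 0, 0, 0], [0, 0, 0.007, 0, 0, 0]]]}}

```text
time: 11.05
tcp_pos: [491.7, -173.5, 88.2]
eef_rot: [-180.0, 0.0, -161.6]
force: [-0.5, 1.3, 7.2]
finger_gap: 11.1
grip_force: 60.0
```

Emit:
{"api": "drive_tool", "payload": {"motion": [[[0, 0, 0, 0, 0, 0.02], [0, 0, 0, 0, 0, 0.045], [0, 0, 0, 0, 0, 0.07], [0, 0, 0, 0, 0, 0.095], [0, 0, 0, 0, 0, 0.12], [0, 0, 0, 0, 0, 0.145], [0, 0, 0, 0, 0, 0.17], [0, 0, 0, 0, 0, 0.195], [0, 0, 0, 0, 0, 0.22], [0, 0, 0, 0, 0, 0.235], [0, 0, 0, 0, 0, 0.25], [0, 0, 0, 0, 0, 0.25]]]}}

```text
time: 12.25
tcp_pos: [492.6, -173.8, 88.5]
eef_rot: [180.0, 0.1, 153.3]
force: [-0.3, 0.1, 7.2]
finger_gap: 11.5
grip_force: 60.0
```

```bash
python3 -c "
from h import *
go([491.6,-173.5,88],153.35); s=manip.observe(); print(s['ft_torque'],s['q'])"
```

```text
t 12.25 row [ 0.001  -0.0002  0.0005  0.0001  0.0007 -0.0005] F [-0.3  0.1  7.2] tcp [ 492.6 -173.8   88.5] [1.7999e+02 1.2000e-01 1.5326e+02] gap 11.5 grip 60.0
[0.00223926 0.08989902 0.02949221] [-1.95984550e+01  2.35005216e+01  1.13379234e+02 -7.66361515e-03
  4.30026733e+01 -8.28549675e+01]
```

Turning freely with no side load, so I'll finish the quarter turn.

Emit:
{"api": "drive_tool", "payload": {"motion": [[[0, 0, 0, 0, 0, 0.02], [0, 0, 0, 0, 0, 0.045], [0, 0, 0, 0, 0, 0.07], [0, 0, 0, 0, 0, 0.095], [0, 0, 0, 0, 0, 0.12], [0, 0, 0, 0, 0, 0.145], [0, 0, 0, 0, 0, 0.17], [0, 0, 0, 0, 0, 0.195], [0, 0, 0, 0, 0, 0.22], [0, 0, 0, 0, 0, 0.235], [0, 0, 0, 0, 0, 0.25], [0, 0, 0, 0, 0, 0.25]]]}}

```text
time: 13.45
tcp_pos: [492.6, -173.8, 88.4]
eef_rot: [179.9, 0.1, 108.3]
force: [-0.2, 0.1, 6.8]
finger_gap: 11.4
grip_force: 60.0
```

```bash
python3 -c "
from h import *
go([491.6,-173.5,94],108.35); s=manip.observe(); print(s['ft_torque'],s['q'])"
```

```text
t 13.45 row [ 0.0006 -0.0008 -0.0056  0.0005  0.0004 -0.0005] F [-0.2  0.1  6.8] tcp [ 492.6 -173.8   88.4] [1.7991e+02 7.0000e-02 1.0826e+02] gap 11.4 grip 60.0
[-0.01578597  0.02076729 -0.01916964] [-1.95980128e+01  2.35051889e+01  1.13379520e+02 -4.28350098e-03
  4.30033211e+01 -3.78571873e+01]
```

Emit:
{"api": "drive_tool", "payload": {"motion": [[[0, 0, -0.0007, 0, 0, 0], [0, 0, -0.0014, 0, 0, 0], [0, 0, -0.0021, 0, 0, 0], [0, 0, -0.0028, 0, 0, 0], [0, 0, -0.0035, 0, 0, 0], [0, 0, -0.0042, 0, 0, 0], [0, 0, -0.0047, 0, 0, 0], [0, 0, -0.005, 0, 0, 0], [0, 0, -0.005, 0, 0, 0], [0, 0, -0.005, 0, 0, 0]]]}}

```text
time: 14.45
tcp_pos: [492.4, -173.7, 93.2]
eef_rot: [179.9, 0.1, 108.4]
force: [1.6, -1.8, 4.3]
finger_gap: 10.9
grip_force: 59.6
```

Emit:
{"api": "drive_tool", "payload": {"motion": [[[0, 0, -0.0003, 0, 0, 0], [0, 0, -0.0006, 0, 0, 0], [0, 0, -0.0009, 0, 0, 0], [0, 0, -0.0011, 0, 0, 0], [0, 0, -0.0011, 0, 0, 0]]]}}

```text
time: 14.95
tcp_pos: [491.6, -173.4, 94.1]
eef_rot: [-180.0, -0.0, 108.4]
force: [2.6, -0.9, 3.8]
finger_gap: 11.2
grip_force: 59.5
```

Emit:
{"api": "drive_tool", "payload": {"motion": [[[0, 0, 0, 0, 0, 0], [0, 0, 0, 0, 0, 0], [0, 0, 0, 0, 0, 0], [0, 0, 0, 0, 0, 0], [0, 0, 0, 0, 0, 0], [0, 0, 0, 0, 0, 0], [0, 0, 0, 0, 0, 0], [0, 0, 0, 0, 0, 0]]], "jaw": 0.6}}

```text
time: 15.75
tcp_pos: [491.7, -173.5, 94.1]
eef_rot: [180.0, 0.0, 108.4]
force: [0.5, 0.1, 0.5]
finger_gap: 51.2
grip_force: 0.0
```

Emit:
{"api": "drive_tool", "payload": {"motion": [[[0, 0, -0.01, 0, 0, 0], [0, 0, -0.03, 0, 0, 0], [0, 0, -0.06, 0, 0, 0], [0, 0, -0.1, 0, 0, 0], [0, 0, -0.13, 0, 0, 0], [-0.2, 0.1, -0.15, 0, 0, 0], [-0.2, 0.1, -0.15, 0, 0, 0], [-0.2, 0.1, -0.15, 0, 0, 0], [-0.2, 0.1, -0.15, 0, 0, 0], [-0.2, 0.1, -0.15, 0, 0, 0], [-0.2, 0.1, -0.15, 0, 0, 0], [-0.2, 0.1, -0.15, 0, 0, 0]]]}}

```text
time: 16.95
tcp_pos: [649.1, -331.6, 244.0]
eef_rot: [-180.0, -0.1, 108.3]
force: [-1.1, -0.6, -0.1]
finger_gap: 51.2
grip_force: 0.0
```

```bash
python3 -c "
from h import *
np.set_printoptions(precision=1,suppress=True)
go([491.6,-173.5,94],108.35)
D={n:cam(n) for n in('side','top')}
o=[]
for n in D:
  p=proj(D[n],[491.6,-173.5,71])[0]; x,y=p.astype(int)
  o.append(cv2.resize(D[n]['img'][y-50:y+40,x-40:x+40],None,fx=5,fy=5,interpolation=0))
  for z in (58-8+46,58-8+49): print(n,z,proj(D[n],[491.6,-173.5,z])[0],[(q['point'],round(q['score'],2)) for q in manip.landmark_of(n,'toggle_grip')])
cv2.imwrite('pics/end.png',np.hstack(o))
print('rack/stud/foot',[ (t,manip.landmark_of('top',t)[:1]) for t in('stud','foot')])
vs=(D['side'],dark(D['side'],(330,105,370,140),80)); print(vs[1].sum())
for z in (93,96,99): print(z,*fitbox([vs],[491.6,-173.5,108],z))
"
```

```text
t 16.95 row [ 0.2 -0.1  0.2 -0.  -0.  -0. ] F [-1.1 -0.6 -0.1] tcp [ 649.1 -331.6  244. ] [-180.    -0.1  108.3] gap 51.2 grip 0.0
side 96 [349.3 128.1] [([346.9, 128.2], 0.64)]
side 99 [349.3 126.7] [([346.9, 128.2], 0.64)]
top 96 [438.  203.8] [([437.3, 205.0], 0.58)]
top 99 [438.4 203.7] [([437.3, 205.0], 0.58)]
rack/stud/foot [('stud', [{'point': [251.1, 190.0], 'score': 0.65}]), ('foot', [{'point': [389.2, 222.5], 'score': 0.74}])]
329
93 [ 490.1 -181.1  109.9] 0.4532674772036474
96 [ 489.9 -175.   109.7] 0.4530775075987842
99 [ 489.9 -171.1  109. ] 0.45535714285714285
```

View pics/end.png

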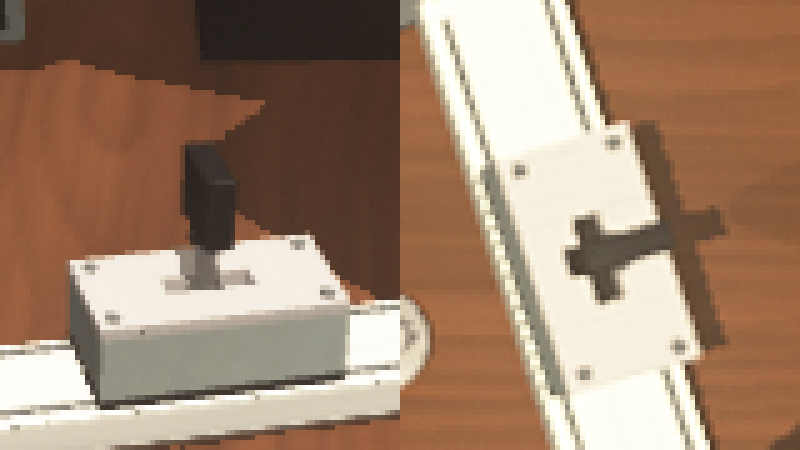

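The toggle stands upright in the slot. Its wing lies across the rail, at about (347,128) in the side view. The carriage, stud and foot haven't moved, and the gripper is well clear.

```bash
python3 -c "
from bench import manip
print(manip.hand_in())"
```

```text
the job is handed in; nothing more can be done
None
```

I put the toggle through the slot, pressed it down, turned it 90° and let it rise: the bar appears seated across the slot under the plate. I then released it and handed the job in at about 17 s of the 67 s allowed. The highest reading I took in the carriage was about 7 N, and the stud and foot were left alone.

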